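# Press the seed jar and sample box lids home

## Task

The seed samples are about to go into store, but the lid of the sample box and some of the lids on the three leaning jars under the lamp are not properly closed. Press every lid that stands up fully home, so that all the jars and the box are shut, and leave the tubes, dishes and bottle where they stand.

Things in the scene. Friction and masses are not known exactly. Their poses are not given: they have to be found in the camera images.
- stand: fixed aluminium jar stand. Origin: on the bench; x points away from the robot. Its plate (150 x 370 mm, 10 mm thick) reaches from x -30 to +120 mm; the three jars stand side by side along y, 115 mm apart, in any order. A 12 mm post rises at each end (x +105, y +-174 mm) to 300 mm and bends forward to carry the lamp bar over the jars.
- lamp_bar (a point): centre of the underside of the stand's fixed lamp bar, 273 mm above the bench, at x -12 mm of the stand. The bar is 45 mm deep (x), 375 mm long (y), about 33 mm high. It leaves no room for an upright gripper over the jar lids: come from the robot's side, along the jar axis.
- jar_a: fixed white jar in a tilted grey cup holder, one of three alike. Origin: underside centre of the holder's foot, on the stand's plate; its x is the stand's x. The jar's axis leans 35 degrees from vertical towards -x of this frame (towards the robot): pointing out of the mouth it is (-0.574, 0, 0.819).
- lid_a (a joint): how far the push-in lid of jar_a stands proud along the jar's axis, in m: 0 = fully home, at most 0.018. Of the three lids some start proud, the rest home. It slides stiffly (about 6 N), does not spring back, stays where it is left and stops solidly at 0.
- lid_a_top (a point): centre of the top face of jar_a's black lid (flat disc 78 mm across, 16 mm thick, over the 78 mm jar). It rides with the lid; its z axis is the jar's axis, pointing out of the lid (35 degrees off vertical, towards the robot). A proud lid shows a band of its cork stopper (68 mm) beneath the disc.
- jar_b: fixed white jar in a tilted grey cup holder, one of three alike. Origin: underside centre of the holder's foot, on the stand's plate; its x is the stand's x. The jar's axis leans 35 degrees from vertical towards -x of this frame (towards the robot): pointing out of the mouth it is (-0.574, 0, 0.819).
- lid_b (a joint): how far the push-in lid of jar_b stands proud along the jar's axis, in m: 0 = fully home, at most 0.018. Of the three lids some start proud, the rest home. It slides stiffly (about 6 N), does not spring back, stays where it is left and stops solidly at 0.
- lid_b_top (a point): centre of the top face of jar_b's black lid (flat disc 78 mm across, 16 mm thick, over the 78 mm jar). It rides with the lid; its z axis is the jar's axis, pointing out of the lid (35 degrees off vertical, towards the robot). A proud lid shows a band of its cork stopper (68 mm) beneath the disc.
- jar_c: fixed white jar in a tilted grey cup holder, one of three alike. Origin: underside centre of the holder's foot, on the stand's plate; its x is the stand's x. The jar's axis leans 35 degrees from vertical towards -x of this frame (towards the robot): pointing out of the mouth it is (-0.574, 0, 0.819).
- lid_c (a joint): how far the push-in lid of jar_c stands proud along the jar's axis, in m: 0 = fully home, at most 0.018. Of the three lids some start proud, the rest home. It slides stiffly (about 6 N), does not spring back, stays where it is left and stops solidly at 0.
- lid_c_top (a point): centre of the top face of jar_c's black lid (flat disc 78 mm across, 16 mm thick, over the 78 mm jar). It rides with the lid; its z axis is the jar's axis, pointing out of the lid (35 degrees off vertical, towards the robot). A proud lid shows a band of its cork stopper (68 mm) beneath the disc.
- sample_box: fixed upright white box, 170 (x) x 120 (y) x 85 mm high, with a grey clip lid hinged along its +x rim; the free front edge is at -x, over a grey catch. Origin: centre of its underside; z up.
- box_lid (a joint): opening angle of the sample box's lid in rad: 0 = fully shut, at most 0.25. Stiff: it stays where it is left; pressing down near the front edge takes about 5 N, does not spring back, and it stops solidly at 0.
- box_lid_front (a point): point on the top face of the box's lid, mid-width, 165 mm from the hinge line and 15 mm in from the lid's front edge (lid 180 x 126 x 8 mm, with a 60 mm wide thumb tab projecting 27 mm farther). It rides with the lid; its z axis is the lid's normal, x points to the hinge. 94 mm above the bench when shut.
- tube_rack: loose white tube rack with a few glass tubes, 90 x 200 x 147 mm high, to be left alone. Origin: centre of its underside.
- dishes: loose stack of two clear dishes, 94 mm across, 30 mm high, to be left alone. Origin: centre of its underside.
- wash_bottle: loose white bottle, 64 mm across, 170 mm high, to be left alone. Origin: centre of its underside.
Not all that is in view belongs to the job. Leave any orange look-alike of the sample_box alone.

How it is judged:
At the end, for the whole second after the job is handed in: All three jar lids stand less than 2.5 mm proud, the box lid is shut to within 0.025 rad (about 4 mm at its front edge), and the tube rack, dishes and bottle are within 30 mm of where they began (value of joint each of lid_a, lid_b, lid_c below 0.0025 m and value of joint box_lid below 0.025 rad and distance of each of tube_rack, dishes, wash_bottle from where it was at the start of the episode below 0.03 m); the robot touches nothing.
It fails at once if the tube rack is knocked away or tipped (distance of tube_rack from where it was at the start of the episode above 0.03 m or angle between tube_rack's own z axis and vertical above 0.35 rad).
It fails at once if the stack of dishes is knocked away or tipped (distance of dishes from where it was at the start of the episode above 0.03 m or angle between dishes's own z axis and vertical above 0.35 rad).
It fails at once if the wash bottle is knocked away or tipped (distance of wash_bottle from where it was at the start of the episode above 0.03 m or angle between wash_bottle's own z axis and vertical above 0.35 rad).
It also fails if it takes over 42 s, if anything falls off the work surface, if the arm or the gripper's body presses on something with over 40 N, if the wrist force passes 120 N, or if a joint passes its speed limit or range.

## Robot

A 7-joint arm with a two-finger parallel gripper is mounted at the origin on the work surface. World frame = base frame: x ahead of the robot, y to its left, z up, the work surface at z = 0. Lengths are in m, angles in rad, forces in N, time in s.
With the tool pointing down it reaches from about 0.425 to 0.925 m from the base axis. Payload 6.8 kg.
Tool frame: the origin (TCP) lies midway between the tips of the shut fingers; the grasp point (between the pads) lies env.hold_point_z behind it (env.hold_point_z is the distance from the TCP to the grasp point, in m); z points along the fingers, y is the line along which they close (so a half turn about z gives the same grasp; the last joint's range is limited). The gripper opens to 88 mm and grips with 3 to 60 N. Pads are 20 mm wide; open, the fingers measure 115 mm over their backs; the gripper's body (75 mm by 178 mm) begins 61 mm behind the grasp point.
Start: joints at [1.163, 0.477, 0.022, 1.555, -0.011, 1.109, -0.083], TCP at [0.199, -0.645, 0.223] pointing down, gripper open.
Joint ranges: [-2.96, 2.96], [-0.34, 2.1], [-1.41, 1.46], [0.24, 2.44], [-1.37, 4.51], [0.17, 1.92], [-2.96, 2.96]. Speed limits (rad/s): [2.39, 2.39, 3.14, 3.14, 3.14, 3.14, 3.14].

## Interface

Orientations are given as a unit quaternion [w, x, y, z].
In Python, from rig import env gives the robot as it stands.
- The arm moves only by the tool servo_tool, never from a script. Its arguments are lists of equal length, an entry for each row: "jaw": the opening, from 0 (shut) to 1 (fully open); "delta_pos": the shift along the tool's x, y, z in units of 750 mm (1.0 is 750 mm), a list of three; "roll": the turn about the tool's z in units of 45 degrees (1.0 is 45 degrees). A call has 1 to 8 rows; each row is the pose to reach, as a shift and turn from the pose commanded when the call began, along the tool's axes at that moment; what a row does not reach only later rows make up. A row lasts 1/8 s, in which the tool goes at most 62.5 mm and 10.7 degrees, less where a joint would pass 70% of its speed; a pose out of reach is approached as far as the arm can. A call with a number of a shift or a turn outside -1 to 1 is refused whole. A call with a gripper value outside its range is refused whole. The fingers move at their own pace and stop on an object; the grip force is fixed at half the most. Time passes only in rows, so rows that repeat a pose let the fingers close. It gives the time, the measured TCP pose, the force, the opening and the grip force at its end, in the units of the state.
- env.read_state(): the state, without advancing time (a new reading comes with each control period).
- env.grab_frame(name): name is "scene" or "top"; returns (picture, depth): 420x560x3 uint8, red, green, blue; 420x560 float32, m along the optical axis (not along the pixel's ray), 0 where there is no reading.
- env.camera_model(name): a dict with "mtx" (3x3 intrinsics, pixels), "origin" and "orientation" of the camera in the world. Camera axes: x right, y down, z forward; pixel columns grow to the right and rows downward; lengths in m; the calibration is good to about 2 mm. A picture is of the moment at which its call begins. camera_model takes no time and is no camera call.
- env.hand_in(): hands the job in; it is judged then, once.
Trained networks look in the newest picture that a camera, given by its name, has taken for a name from the list of things; names that differ only in an ending like _2 or _b are one class to them, and where a whole thing is asked for, a point or a joint stands for the part that bears it (a point fixed in the world has none). Each returns a list of dicts, best first, with "p" (0 to 1); they miss things now and then, are a little off and sometimes report something else, mostly with a low value. They report only what shows in the picture. A call takes as long as a camera call. They do not tell look-alikes from the thing itself.
- env.spot_in(query, camera): "box" ([left, top, right, bottom] in pixels, round what is visible of it).
The state is a dict: "clock": time; "joints": joint angles; "joint_vel": joint speeds; "joint_torque": joint torques, N m; "ee_pos": TCP position; "tcp_rot": TCP orientation; "wrist_force": force on the tool from outside, world axes, zero at the start; "ft_torque": the same for the moment, N m; "gripper_width": finger opening in m; "grasp_force": force on a finger pad.
Only numpy, scipy, OpenCV 4.12 (cv2) and the standard library are available. Lean on these libraries where they do the work, as an engineer would, in place of code of your own. Each camera call takes 0.05 s, during which the arm holds its last target. There are 200 camera calls.

## Working session

There is one attempt and no reset: what is moved stays moved. The work goes in short steps, Python scripts to look and compute and a tool call to move; the robot and the scene stay as the last step left them, time stands still between calls to the robot, and variables do not carry over. Pictures are saved under pics/ and viewed, at most 10 in all, crops included, and the job is handed in when it is done.

Besides the shell and the picture viewer there is one more tool, called after "Call:" as name(argument=value, ...), one argument or row to a line, values as JSON. servo_tool: Moves the arm, as the interface text tells. Shifts and turns lie within -1 to 1; 1 stands for 750 mm of shift or 45 degrees of turn. Its arguments: {"type":"object","properties":{"jaw":{"type":"array"},"delta_pos":{"type":"array"},"roll":{"type":"array"}},"required":["jaw","delta_pos","roll"]}

```bash
ls; mkdir -p pics; cat > h.py <<'E'
import numpy as np, cv2
from scipy.spatial.transform import Rotation as R
from rig import env
def rot(q): return R.from_quat(np.r_[q[1:],q[0]]).as_matrix()
def cloud(name):
    im,d=env.grab_frame(name); c=env.camera_model(name); K=np.array(c["mtx"])
    v,u=np.mgrid[:d.shape[0],:d.shape[1]]
    P=np.stack([(u-K[0,2])/K[0,0]*d,(v-K[1,2])/K[1,1]*d,d],-1)@rot(c["orientation"]).T+np.array(c["origin"])
    P[d==0]=np.nan
    return im,d,P
E
python3 - <<'E'
from h import *
for n in("scene","top"):
    im,d,P=cloud(n); np.save(n+".npy",P); cv2.imwrite(f"pics/{n}0.png",im[...,::-1])
    c=env.camera_model(n); print(n,c)
    for q in("lid_a_top","jar_a","sample_box","box_lid_front","stand","tube_rack","dishes","wash_bottle"):
        for r in env.spot_in(q,n)[:4]:
            b=[int(x) for x in r["box"]]; m=P[(b[1]+b[3])//2,(b[0]+b[2])//2]
            print(n,q,round(r["p"],2),b,m.round(3))
print(env.read_state(), env.hold_point_z)
E
```

```text
pics
scene {'mtx': array([[494.73736659,   0.        , 279.93965248],
       [  0.        , 494.73736659, 210.48227579],
       [  0.        ,   0.        ,   1.        ]]), 'origin': array([1.50584742, 0.41927647, 1.38017197]), 'orientation': array([-0.20736697,  0.51070175,  0.77925338, -0.29823953])}
scene lid_a_top 0.67 [284, 246, 310, 263] [0.613 0.12  0.16 ]
scene jar_a 0.94 [280, 246, 311, 300] [0.646 0.129 0.107]
scene jar_a 0.75 [248, 243, 279, 294] [0.663 0.027 0.098]
scene jar_a 0.56 [315, 253, 347, 305] [0.615 0.239 0.098]
scene sample_box 0.71 [156, 135, 215, 185] [ 0.322 -0.458  0.102]
scene sample_box 0.6 [159, 179, 221, 246] [ 0.555 -0.3    0.108]
scene sample_box 0.4 [382, 273, 449, 327] [0.56  0.5   0.064]
scene box_lid_front 0.73 [161, 131, 213, 171] [ 0.265 -0.483  0.094]
scene box_lid_front 0.55 [159, 176, 217, 229] [ 0.52  -0.328  0.113]
scene stand 0.77 [235, 205, 363, 316] [0.615 0.129 0.137]
scene stand 0.39 [306, 228, 332, 253] [0.428 0.136 0.03 ]
scene tube_rack 0.71 [381, 275, 451, 326] [0.56  0.503 0.066]
scene dishes 0.96 [307, 228, 333, 253] [0.431 0.14
[... 1317 characters left out ...]
1.16291139,  0.47698904,  0.02238217,  1.55538144, -0.01150269,
        1.10930876, -0.08310111]), 'joint_vel': array([ 0.00164411, -0.00087624,  0.00311853, -0.00060836, -0.0006722 ,
        0.00033034, -0.00025428]), 'joint_torque': array([ 4.69417791e-04, -5.82704616e+01,  1.53318979e+00, -2.72930324e+01,
       -5.44218987e-02,  1.00743631e-02,  4.73483192e-05]), 'ee_pos': array([ 0.19936327, -0.64491205,  0.22267876]), 'tcp_rot': array([1.75228345e-05, 9.88787693e-01, 1.49328155e-01, 1.67267225e-05]), 'wrist_force': array([-0.21128839,  0.28343301, -0.54869907]), 'ft_torque': array([-0.00564972,  0.05748619,  0.0005691 ]), 'grasp_force': 0.0, 'gripper_width': 0.08803309010429733} 0.0187
```

```bash
python3 - <<'E'
import cv2
s=cv2.imread("pics/scene0.png");t=cv2.imread("pics/top0.png")
cv2.imwrite("pics/s1.png",cv2.resize(s[120:340,140:460],(800,550),interpolation=cv2.INTER_CUBIC))
cv2.imwrite("pics/t1.png",cv2.resize(t[110:330,100:450],None,fx=2.28,fy=2.28,interpolation=cv2.INTER_CUBIC))
E
```

```text
(no output)
```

View pics/s1.png

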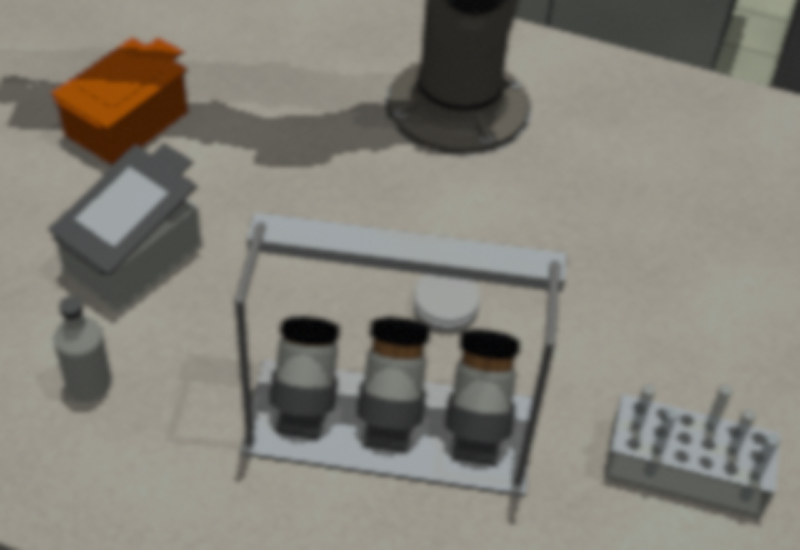

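View pics/t1.png

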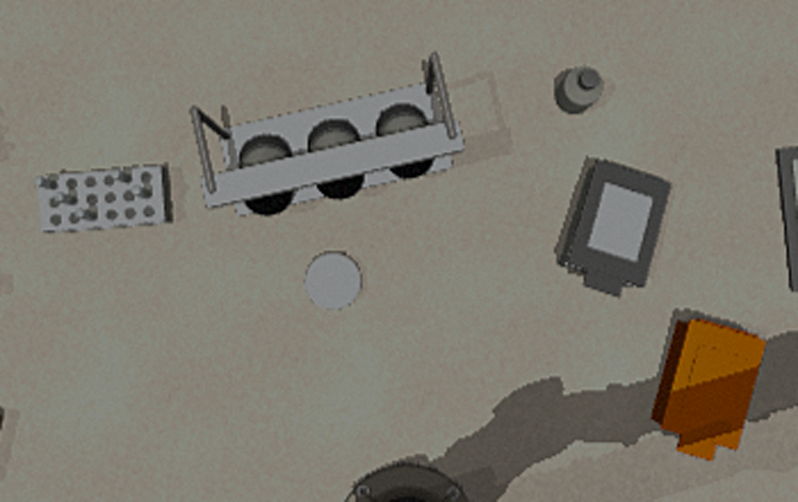

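The jar nearest the box (crop 310,330) is home. The middle jar (398,330) and the far one (488,345) show cork. The grey box at (125,215) stands open, and the orange box is the decoy. Next I'll fit the poses.

```bash
python3 - <<'E'
from h import *
P=np.load("top.npy"); S=np.load("scene.npy")
im=cv2.imread("pics/top0.png"); ims=cv2.imread("pics/scene0.png")
f=lambda P:P.reshape(-1,3)
# lamp bar: top face z~0.306
for n,Q,I in(("top",P,im),("scene",S,ims)):
    Q=f(Q); m=(Q[:,2]>.28)&(Q[:,2]<.33)&(Q[:,0]>.4)&(Q[:,0]<.75)&(Q[:,1]>-.12)&(Q[:,1]<.4)
    xy=Q[m][:,:2].astype(np.float32); r=cv2.minAreaRect(xy); print(n,"bar",m.sum(),r,np.median(Q[m][:,2]))
    print("  edges",cv2.boxPoints(r).round(3).tolist())
# lids: dark pixels under scene
for n,Q,I in(("top",P,im),("scene",S,ims)):
    dark=(I.max(2)<30)&(Q[...,2]>.08)&(Q[...,2]<.26)&(Q[...,0]>.4)&(Q[...,0]<.75)&(Q[...,1]>-.1)&(Q[...,1]<.35)
    k,l,st,c=cv2.connectedComponentsWithStats(dark.astype(np.uint8))
    for i in range(1,k):
        if st[i,4]<25: continue
        q=Q[l==i]; print(n,"lid",st[i],q.min(0).round(3),q.max(0).round(3),np.median(q,0).round(3))
# grey box lid plane
q=P[175:245,340:398].reshape(-1,3); q=q[q[:,2]>.085]
for _ in range(3):
    c=q.mean(0); A=np.linalg.svd(q-c,full_matrices=False)[2][2]; A*=np.sign(A[2]); q=q[abs((q-c)@A)<.006]
r=cv2.minAreaRect(q[:,:2].astype(np.float32))
print("box",len(q),c,A,np.degrees(np.arccos(A[2])),r,cv2.boxPoints(r).round(3).tolist(),q[:,2].min(),q[:,2].max())
E
```

```text
top bar 1892 ((0.6300290822982788, 0.13156135380268097), (0.14461523294448853, 0.37524184584617615), 13.949687957763672) 0.29977158589323505
  edges [[0.5149999856948853, 0.29600000381469727], [0.6050000190734863, -0.06800000369548798], [0.7450000047683716, -0.032999999821186066], [0.6549999713897705, 0.3310000002384186]]
scene bar 2158 ((0.6314689517021179, 0.12893354892730713), (0.1500917375087738, 0.374701589345932), 13.889018058776855) 0.2984173607614433
  edges [[0.5139999985694885, 0.2930000126361847], [0.6039999723434448, -0.07100000232458115], [0.7490000128746033, -0.03500000014901161], [0.6589999794960022, 0.32899999618530273]]
top lid [271 180  19   8  85] [ 0.582 -0.025  0.1  ] [0.608 0.04  0.127] [0.594 0.007 0.113]
top lid [239 187  20  10 131] [0.546 0.085 0.112] [0.58  0.152 0.145] [0.562 0.114 0.129]
top lid [208 194  20  10 130] [0.52  0.195 0.113] [0.552 0.263 0.145] [0.534 0.226 0.128]
scene lid [253 248  21   9 160] [ 0.595 -0.02   0.112] [0.656 0.044 0.15 ] [0.633 0.013 0.137]
scene lid [289 248  22  10 172] [0.554 0.088 0.123] [0.617 0.153 0.163] [0.597 0.124 0.149]
scene lid [325 253  22  10 175] [0.531 0.197 0.122] [0.59  0.263 0.164] [0.57  0.232 0.148]
box 1512 [ 0.5112431  -0.32106905  0.11490538] [ 0.20915246 -0.06148302  0.9759483 ] 12.591713508777403 ((0.5065569877624512, -0.32057124376296997), (0.12598736584186554, 0.20496083796024323), 72.88530731201172) [[0.38999998569488525, -0.35100001096725464], [0.5860000252723694, -0.41100001335144043], [0.6230000257492065, -0.29100000858306885], [0.4269999861717224, -0.23000000417232513]] 0.08842987085234033 0.14417043947747898
```

```bash
python3 - <<'E'
from h import *
a=np.radians(13.92); ex=np.array([np.cos(a),np.sin(a)]); ey=np.array([-ex[1],ex[0]])
n=np.array([-.574,.819]); t=np.array([.819,.574])
for nm in("top","scene"):
    Q=np.load(nm+".npy"); I=cv2.imread(f"pics/{nm}0.png")
    dark=(I.max(2)<32)&(Q[...,2]>.08)&(Q[...,2]<.2)&(Q[...,0]>.4)&(Q[...,0]<.75)&(Q[...,1]>-.1)&(Q[...,1]<.35)
    for yc in(-.115,0,.115):
        q=Q[dark]; xs=q[:,:2]@ex-.605; ys=q[:,:2]@ey+.0237
        m=abs(ys-yc)<.05; w=np.c_[xs,q[:,2]][m]
        u=w@n; v=w@t
        print(nm,yc,m.sum(),"u pct",np.percentile(u,[0,5,25,50,75,95,100]).round(4),"v pct",np.percentile(v,[0,3,50,97,100]).round(4),"y",np.percentile(ys[m],[1,99]).round(3),"xs",np.percentile(xs[m],[0,3,97]).round(4), "z",np.percentile(w[:,1],[0,3,97]).round(4))
E
```

```text
top -0.115 91 u pct [0.0271 0.0414 0.1048 0.1079 0.1104 0.1146 0.1169] v pct [0.0272 0.0295 0.0446 0.0951 0.1024] y [-0.151 -0.08 ] xs [-0.038  -0.0362  0.058 ] z [0.0804 0.0819 0.1234]
top 0 131 u pct [0.1133 0.1165 0.121  0.123  0.1261 0.1288 0.1324] v pct [0.0259 0.0308 0.0479 0.0617 0.0656] y [-0.032  0.035] xs [-0.0472 -0.0451 -0.0211] z [0.1123 0.1148 0.1393]
top 0.115 136 u pct [0.0306 0.114  0.12   0.123  0.1251 0.1285 0.131 ] v pct [0.0291 0.0309 0.0486 0.0805 0.0983] y [0.08 0.15] xs [-0.0466 -0.0447  0.0389] z [0.0806 0.0885 0.141 ]
scene -0.115 162 u pct [0.0926 0.0975 0.1026 0.1063 0.1078 0.1092 0.11  ] v pct [0.0433 0.0506 0.0902 0.1071 0.11  ] y [-0.147 -0.084] xs [-0.0255 -0.0193  0.0294] z [0.1116 0.1158 0.148 ]
scene 0 177 u pct [0.1096 0.1109 0.1172 0.1217 0.1231 0.1242 0.1254] v pct [0.0414 0.0499 0.0895 0.1067 0.1088] y [-0.032  0.031] xs [-0.0356 -0.0289  0.0202] z [0.1228 0.1288 0.1605]
scene 0.115 176 u pct [0.109  0.1112 0.1168 0.1212 0.1227 0.1239 0.1251] v pct [0.0403 0.0508 0.0897 0.1065 0.1102] y [0.08  0.143] xs [-0.0363 -0.028   0.0203] z [0.122  0.129  0.1603]
```

The lid face planes show two lids about 15 mm proud and one home. The tool can't tilt, so an upright gripper has to work from in front of the lamp bar. The box comes first: move over its front edge with the fingers shut.

Call:
servo_tool(
  jaw=[0,0,0,0,0,0,0,0],
  delta_pos=[
    [0.449,-0.34,0],
    [0.449,-0.34,0],
    [0.449,-0.34,0],
    [0.449,-0.34,0],
    [0.449,-0.34,0],
    [0.449,-0.34,0],
    [0.449,-0.34,0.08],
    [0.449,-0.34,0.08],
  ],
  roll=[0,0,0,0,0,0,0,0],
)

```text
clock: 1.9
ee_pos: [0.446, -0.2982, 0.1605]
tcp_rot: [-0.002, 0.988, 0.152, -0.001]
wrist_force: [-0.9, 0.2, 0.2]
gripper_width: 0.0113
grasp_force: 0.0
```

Call:
servo_tool(
  jaw=[0,0,0,0,0,0,0,0],
  delta_pos=[
    [0,0,0.044],
    [0,0,0.055],
    [0,0,0.065],
    [0,0,0.076],
    [0,0,0.084],
    [0,0,0.088],
    [0,0,0.092],
    [0,0,0.092],
  ],
  roll=[0,0,0,0,0,0,0,0],
)

```text
clock: 2.9
ee_pos: [0.4457, -0.3027, 0.0943]
tcp_rot: [0.001, 0.989, 0.149, -0.0]
wrist_force: [-5.2, -0.6, 8.3]
gripper_width: 0.0002
grasp_force: 4.0
```

Call:
servo_tool(
  jaw=[0,0,0],
  delta_pos=[
    [0,0,0.003],
    [0,0,0.005],
    [0,0,0.005],
  ],
  roll=[0,0,0],
)

```text
clock: 3.28
ee_pos: [0.4457, -0.3028, 0.0936]
tcp_rot: [0.001, 0.989, 0.149, 0.0]
wrist_force: [-14.8, 4.9, 38.8]
gripper_width: 0.0007
grasp_force: 19.5
```

Box lid is solid against its stop. Now lifting and going round to the jars, turning the gripper so its long side faces the stand.

Call:
servo_tool(
  jaw=[0,0,0,0,0,0,0,0],
  delta_pos=[
    [0,0,-0.08],
    [0.02,-0.07,-0.16],
    [0.111,-0.387,-0.213],
    [0.111,-0.387,-0.213],
    [0.111,-0.387,-0.213],
    [0.111,-0.387,-0.213],
    [0.111,-0.387,-0.213],
    [0.111,-0.387,-0.213],
  ],
  roll=[0,0,-1,-1,-1,-1,-1,-1],
)

```text
clock: 4.28
ee_pos: [0.4402, 0.0007, 0.2499]
tcp_rot: [0.0, 0.856, 0.517, 0.001]
wrist_force: [-0.6, -1.3, -0.5]
gripper_width: 0.0003
grasp_force: 0.0
```

```bash
python3 - <<'E'
from h import *
s=env.read_state(); print(s["ee_pos"],s["joints"].round(3)); M=rot(s["tcp_rot"]); print(M.round(3))
a=np.radians(13.92); ex=np.array([np.cos(a),np.sin(a),0]); ey=np.array([-ex[1],ex[0],0])
g=.450*ex+(.13-.0237)*ey; g[2]=.25
print(g,(M.T@(g-s["ee_pos"])/.75).round(3), np.degrees(np.arctan2(M[1,1],M[0,1])))
E
```

```text
[0.44023734 0.00069258 0.24991902] [ 0.308  0.085 -0.472  2.029  0.045  1.036 -0.67 ]
[[ 0.466  0.885  0.002]
 [ 0.885 -0.466  0.   ]
 [ 0.001  0.001 -1.   ]]
[0.4112124  0.21143333 0.25      ] [ 0.231 -0.165 -0.   ] -27.766628245774854
```

Call:
servo_tool(
  jaw=[0,0,0,0,0,0,0,0],
  delta_pos=[
    [0.231,-0.165,0],
    [0.231,-0.165,0],
    [0.231,-0.165,0],
    [0.231,-0.165,0],
    [0.231,-0.165,0.1],
    [0.231,-0.165,0.18],
    [0.231,-0.165,0.25],
    [0.231,-0.165,0.25],
  ],
  roll=[-0.927,-0.927,-0.927,-0.927,-0.927,-0.927,-0.927,-0.927],
)

```text
clock: 5.28
ee_pos: [0.4085, 0.2075, 0.0581]
tcp_rot: [-0.002, 0.618, 0.786, -0.005]
wrist_force: [-0.1, 0.2, 1.1]
gripper_width: 0.0009
grasp_force: 0.0
```

```bash
python3 - <<'E'
from h import *
s=env.read_state(); print(s["ee_pos"],s["joints"].round(3)); M=rot(s["tcp_rot"]); print(M.round(3))
im,d,P=cloud("scene"); cv2.imwrite("pics/s2.png",cv2.resize(im[160:330,200:440,::-1],(790,560),interpolation=cv2.INTER_CUBIC))
E
```

```text
[0.40851377 0.20749102 0.05809266] [-0.095  0.446 -0.609  2.154  0.408  0.665 -0.748]
[[-0.237  0.971 -0.009]
 [ 0.971  0.237 -0.005]
 [-0.002 -0.01  -1.   ]]
```

View pics/s2.png

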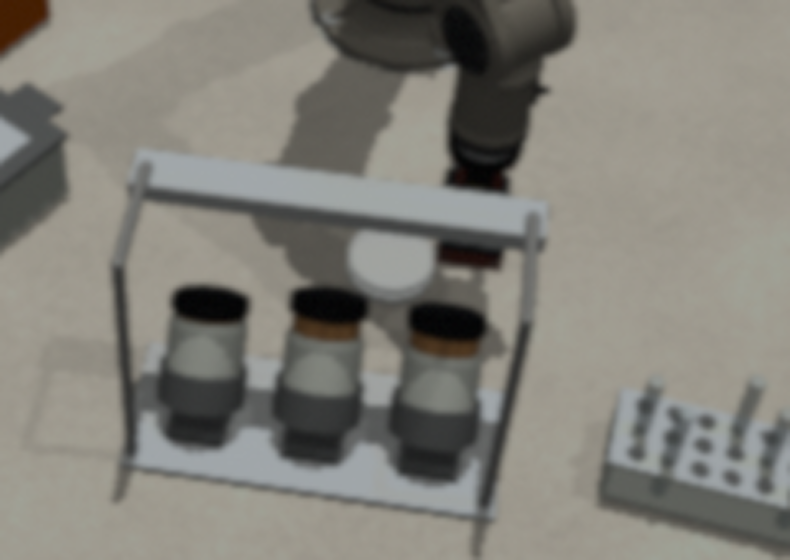

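The gripper stands in front of the far proud jar (crop 445,330), clear of the dishes (390,260), with its body still behind the bar. Now lowering it and advancing to touch the lid's front edge.

Call:
servo_tool(
  jaw=[0,0,0,0,0,0,0,0],
  delta_pos=[
    [0,0,0.03],
    [0,0,0.033],
    [0,0.009,0.033],
    [0,0.015,0.033],
    [0,0.019,0.033],
    [0,0.022,0.033],
    [0,0.025,0.033],
    [0,0.025,0.033],
  ],
  roll=[0,0,0,0,0,0,0,0],
)

```text
clock: 6.32
ee_pos: [0.4293, 0.2156, 0.0373]
tcp_rot: [-0.0, 0.616, 0.787, -0.0]
wrist_force: [-0.7, 0.3, -0.4]
gripper_width: 0.0006
grasp_force: 0.0
```

```bash
cat >> h.py <<'E'
a=np.radians(13.92); ex=np.array([np.cos(a),np.sin(a),0]); ey=np.array([-ex[1],ex[0],0])
def st():
    s=env.read_state(); p=s["ee_pos"]; f=s["wrist_force"]
    print("xs,ys,z",round(p@ex-.605,4),round(p@ey+.0237,4),round(p[2],4),"F xs,ys,z",round(f@ex,1),round(f@ey,1),round(f[2],1),"J",s["joints"].round(2)); return s
def lids():
    im,d,Q=cloud("scene")
    dark=(im.max(2)<32)&(Q[...,2]>.09)&(Q[...,2]<.2)
    xs=Q@ex-.605; ys=Q@ey+.0237; u=-.574*xs+.819*Q[...,2]
    for yc in(-.115,0,.115):
        m=dark&(abs(ys-yc)<.036)&(xs>-.02)&(xs<.05); print("lid",yc,m.sum(),np.percentile(u[m],[50,75,95]).round(4))
    return im
E
python3 -c "
from h import *
st();lids()"
```

```text
xs,ys,z -0.1365 0.1297 0.0373 F xs,ys,z -0.6 0.5 -0.4 J [-0.12  0.5  -0.58  2.12  0.46  0.64 -0.77]
lid -0.115 156 [0.1062 0.1075 0.1087]
lid 0 157 [0.1213 0.1232 0.1244]
lid 0.115 158 [0.1213 0.1226 0.1238]
```

Call:
servo_tool(
  jaw=[0,0,0,0,0],
  delta_pos=[
    [0,0.0027,0],
    [0,0.005,0],
    [0,0.0065,0.0022],
    [0,0.008,0.0044],
    [0,0.008,0.0044],
  ],
  roll=[0,0,0,0,0],
)

```text
clock: 7.0
ee_pos: [0.435, 0.2169, 0.0339]
tcp_rot: [-0.0, 0.616, 0.787, -0.0]
wrist_force: [-0.2, 0.0, 0.2]
gripper_width: 0.0005
grasp_force: 0.0
```

```bash
python3 -c "
from h import *
st();lids()"
```

```text
xs,ys,z -0.1306 0.1296 0.0339 F xs,ys,z -0.2 0.1 0.2 J [-0.13  0.52 -0.57  2.11  0.46  0.64 -0.77]
lid -0.115 156 [0.1064 0.1075 0.1088]
lid 0 154 [0.1211 0.123  0.1244]
lid 0.115 160 [0.1206 0.1226 0.1239]
```

Call:
servo_tool(
  jaw=[0,0,0,0,0],
  delta_pos=[
    [0,0.002,0],
    [0,0.004,0],
    [0,0.006,0],
    [0,0.008,0],
    [0,0.008,0],
  ],
  roll=[0,0,0,0,0],
)

```text
clock: 7.68
ee_pos: [0.4379, 0.2174, 0.0332]
tcp_rot: [-0.001, 0.616, 0.788, -0.003]
wrist_force: [-8.2, -1.1, -0.3]
gripper_width: 0.0003
grasp_force: 0.0
```

```bash
python3 -c "
from h import *
st();lids()
im,d,P=cloud('top'); cv2.imwrite('pics/t3.png',cv2.resize(im[140:230,190:310,::-1],(800,600),interpolation=cv2.INTER_CUBIC))
q=P[140:230,190:310].reshape(-1,3); xs=q@ex-.605; ys=q@ey+.0237
for lo in (.1,.115,.13,.15,.18,.22):
    m=(q[:,2]>lo)&(q[:,2]<lo+.02)&(xs<-.03)&(xs>-.3)&(ys>.05)&(ys<.25); 
    if m.sum()>3: print(lo,m.sum(),np.percentile(xs[m],[0,50,100]).round(3),np.percentile(ys[m],[0,100]).round(3))
"
```

```text
xs,ys,z -0.1277 0.1293 0.0332 F xs,ys,z -8.2 0.9 -0.3 J [-0.12  0.52 -0.57  2.1   0.46  0.64 -0.77]
lid -0.115 157 [0.1065 0.1075 0.1085]
lid 0 157 [0.1213 0.123  0.1245]
lid 0.115 160 [0.1196 0.1211 0.1225]
0.1 6 [-0.049 -0.038 -0.034] [0.089 0.136]
0.115 47 [-0.093 -0.035 -0.03 ] [0.083 0.145]
0.13 30 [-0.086 -0.046 -0.03 ] [0.09  0.145]
0.15 116 [-0.082 -0.052 -0.039] [0.099 0.162]
```

View pics/t3.png

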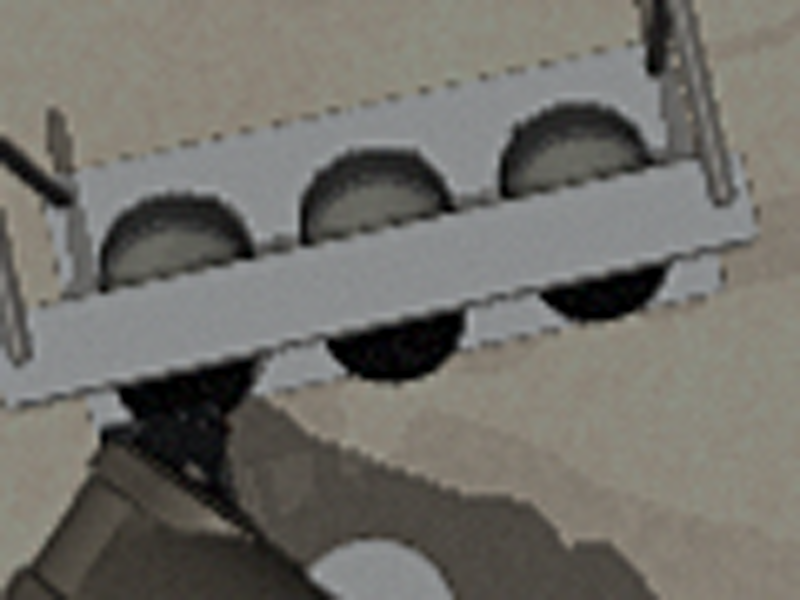

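Contact made at 8 N, and the far lid has moved 1.4 mm; the gripper body is low enough to pass under the bar. Continuing along the jar axis.

Call:
servo_tool(
  jaw=[0,0,0,0,0,0,0],
  delta_pos=[
    [0,0.0015,0.0022],
    [0,0.003,0.0044],
    [0,0.0045,0.0066],
    [0,0.006,0.0088],
    [0,0.0075,0.011],
    [0,0.009,0.013],
    [0,0.009,0.013],
  ],
  roll=[0,0,0,0,0,0,0],
)

```text
clock: 8.65
ee_pos: [0.4445, 0.2191, 0.0234]
tcp_rot: [-0.001, 0.616, 0.788, -0.002]
wrist_force: [-7.8, -1.4, 0.2]
gripper_width: 0.0004
grasp_force: 0.0
```

```bash
python3 -c "
from h import *
st();lids()"
```

```text
xs,ys,z -0.1208 0.1294 0.0234 F xs,ys,z -7.9 0.5 0.2 J [-0.13  0.55 -0.55  2.09  0.48  0.63 -0.78]
lid -0.115 158 [0.1064 0.1077 0.1089]
lid 0 161 [0.1217 0.123  0.1244]
lid 0.115 174 [0.1084 0.1098 0.1109]
```

Call:
servo_tool(
  jaw=[0,0,0,0],
  delta_pos=[
    [0,0.0012,0.0016],
    [0,0.0025,0.003],
    [0,0.0036,0.0036],
    [0,0.0036,0.0036],
  ],
  roll=[0,0,0,0],
)

```text
clock: 9.2
ee_pos: [0.4457, 0.2193, 0.0207]
tcp_rot: [-0.001, 0.616, 0.788, -0.004]
wrist_force: [-14.1, -3.0, 5.2]
gripper_width: 0.0005
grasp_force: 0.0
```

```bash
python3 -c "
from h import *
st();lids()"
```

```text
xs,ys,z -0.1196 0.1293 0.0207 F xs,ys,z -14.4 0.5 5.2 J [-0.14  0.55 -0.55  2.09  0.48  0.63 -0.78]
lid -0.115 155 [0.1061 0.1074 0.1087]
lid 0 157 [0.1213 0.1229 0.1243]
lid 0.115 176 [0.1059 0.1073 0.1085]
```

Far lid is home, matching the reference lid's plane. Backing off, hopping over the dishes and setting up at the middle jar.

Call:
servo_tool(
  jaw=[0,0,0,0,0,0,0,0],
  delta_pos=[
    [0,0.001,0],
    [0,-0.05,0],
    [0,-0.05,-0.07],
    [-0.08,-0.05,-0.07],
    [-0.16,-0.05,-0.07],
    [-0.216,-0.05,-0.07],
    [-0.216,-0.05,-0.07],
    [-0.216,-0.045,-0.022],
  ],
  roll=[0,0,0,0,0,0,0,0],
)

```text
clock: 10.25
ee_pos: [0.4588, 0.0559, 0.0396]
tcp_rot: [0.002, 0.617, 0.787, 0.002]
wrist_force: [-0.6, 0.5, -0.1]
gripper_width: 0.0002
grasp_force: 0.0
```

```bash
python3 -c "
from h import *
st();lids()
for r in env.spot_in('dishes','scene')[:2]: print(r)"
```

```text
xs,ys,z -0.1462 -0.0324 0.0396 F xs,ys,z -0.5 0.7 -0.1 J [ 0.21  0.47 -0.56  2.17  0.44  0.61 -0.42]
lid -0.115 164 [0.1064 0.1075 0.1088]
lid 0 155 [0.1217 0.1228 0.1241]
lid 0.115 168 [0.1063 0.1076 0.1086]
{'box': [306.4, 226.5, 330.4, 254.1], 'p': 0.95}
```

Call:
servo_tool(
  jaw=[0,0,0,0,0,0,0,0],
  delta_pos=[
    [0,0.012,0.004],
    [0,0.02,0.004],
    [0,0.025,0.004],
    [0,0.028,0.004],
    [0,0.031,0.005],
    [0,0.0325,0.007],
    [0,0.034,0.009],
    [0,0.0355,0.011],
  ],
  roll=[0,0,0,0,0,0,0,0],
)

```text
clock: 11.35
ee_pos: [0.4808, 0.0614, 0.0297]
tcp_rot: [-0.0, 0.616, 0.788, -0.001]
wrist_force: [-5.1, -1.1, 4.4]
gripper_width: 0.0006
grasp_force: 0.0
```

```bash
python3 -c "
from h import *
st();lids()"
```

```text
xs,ys,z -0.1235 -0.0323 0.0297 F xs,ys,z -5.2 0.2 4.4 J [ 0.19  0.52 -0.54  2.12  0.45  0.62 -0.43]
lid -0.115 166 [0.1065 0.1076 0.1088]
lid 0 158 [0.1137 0.1152 0.1164]
lid 0.115 170 [0.106  0.1073 0.1087]
```

Call:
servo_tool(
  jaw=[0,0,0,0,0,0],
  delta_pos=[
    [0,0.0015,0.0022],
    [0,0.003,0.0044],
    [0,0.0045,0.0066],
    [0,0.006,0.0088],
    [0,0.0072,0.0105],
    [0,0.0072,0.0105],
  ],
  roll=[0,0,0,0,0,0],
)

```text
clock: 12.15
ee_pos: [0.4857, 0.0626, 0.0223]
tcp_rot: [-0.0, 0.616, 0.788, -0.001]
wrist_force: [-10.6, -2.3, 13.5]
gripper_width: 0.0003
grasp_force: 0.0
```

```bash
python3 -c "
from h import *
st();lids()"
```

```text
xs,ys,z -0.1185 -0.0324 0.0223 F xs,ys,z -10.9 0.3 13.5 J [ 0.18  0.54 -0.53  2.11  0.47  0.61 -0.44]
lid -0.115 164 [0.1066 0.1079 0.109 ]
lid 0 170 [0.1059 0.1072 0.1085]
lid 0.115 168 [0.1063 0.1072 0.1087]
```

Middle lid is home too. Retreating, then a final look.

Call:
servo_tool(
  jaw=[0,0,0,0,0],
  delta_pos=[
    [0,-0.05,0],
    [0,-0.06,-0.06],
    [0,-0.06,-0.14],
    [-0.1,-0.06,-0.22],
    [-0.1,-0.06,-0.22],
  ],
  roll=[0,0,0,0,0],
)

```text
clock: 12.82
ee_pos: [0.4633, -0.0227, 0.1897]
tcp_rot: [0.002, 0.617, 0.787, 0.001]
wrist_force: [-0.2, 0.7, -0.5]
gripper_width: 0.0002
grasp_force: 0.0
```

```bash
python3 - <<'E'
from h import *
st(); im=lids(); cv2.imwrite("pics/s9.png",cv2.resize(im[120:340,140:460,::-1],(800,550),interpolation=cv2.INTER_CUBIC))
im,d,P=cloud("top"); q=P[175:245,340:398].reshape(-1,3); q=q[q[:,2]>.08]
for _ in range(3):
    c=q.mean(0); A=np.linalg.svd(q-c,full_matrices=False)[2][2]; q=q[abs((q-c)@A)<.006]
print("box lid rad",np.arccos(abs(A[2])),A,c)
for n in("tube_rack","dishes","wash_bottle"):
    for r in env.spot_in(n,"top")[:1]: print(n,r)
E
```

```text
xs,ys,z -0.1608 -0.1098 0.1897 F xs,ys,z -0.1 0.7 -0.5 J [ 0.51  0.23 -0.67  2.05  0.18  0.92 -0.02]
lid -0.115 163 [0.1066 0.1076 0.1089]
lid 0 166 [0.106  0.1071 0.1082]
lid 0.115 164 [0.106  0.1075 0.1087]
box lid rad 0.003877221604615282 [ 7.79935279e-04  3.79795642e-03 -9.99992484e-01] [ 0.50764089 -0.32062449  0.09418054]
tube_rack {'box': [114.8, 182.2, 174.9, 213.7], 'p': 0.78}
dishes {'box': [233.7, 219.7, 259.9, 247.5], 'p': 0.67}
wash_bottle {'box': [347.8, 140.4, 363.2, 161.8], 'p': 0.74}
```

View pics/s9.png

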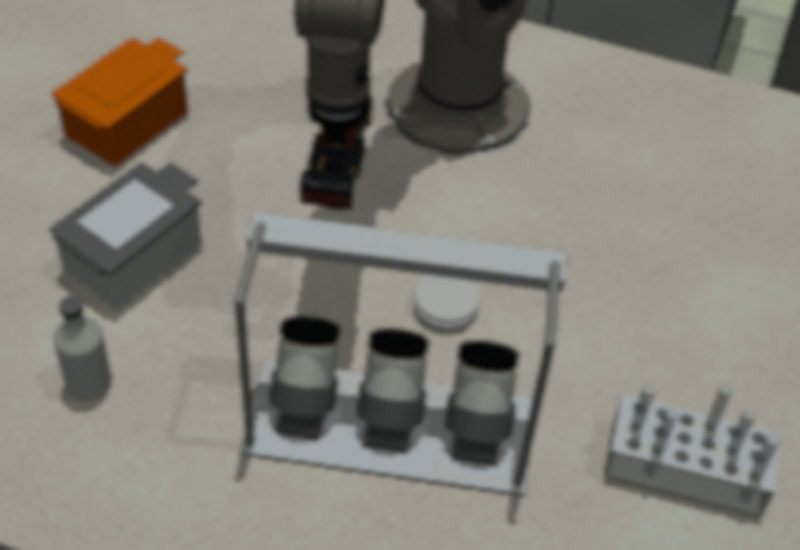

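All three jar lids (crop 310,330; 398,343; 488,356) show no cork. The grey box is shut, nothing else has moved, and the arm is clear.

```bash
python3 -c "
from rig import env
print(env.hand_in())"
```

```text
the job is handed in; nothing more can be done
None
```

I pressed the two proud jar lids and the box lid fully home and handed the job in at about 13 s of the 42 s; the third jar lid was already home, the last pictures show all four shut and the tubes, dishes and bottle unmoved, and hand-in returned no verdict.

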